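# Clear the pulled parts off a board and slide it home over the preheater

### The arm

A 6-joint arm with a two-finger parallel gripper is mounted at the origin on the work surface. World frame = base frame: x ahead of the robot, y to its left, z up, the work surface at z = 0. Lengths are in mm, angles in rad, forces in N, time in s.
With the tool pointing down it reaches from about 350 to 875 mm from the base axis. Payload 4.2 kg.
Tool frame: the origin (TCP) lies midway between the tips of the shut fingers; the grasp point (between the pads) lies 19 mm behind it; y points along the fingers, x is the direction in which the jaws open and shut, and the axes are right-handed (so a half turn about y gives the same grasp; the last joint's range is limited). The gripper opens to 85 mm and grips with 20 to 120 N. Pads are 22 mm wide; open, the fingers measure 114 mm over their backs; the gripper's body (76 mm by 85 mm) begins 54 mm behind the grasp point. The pads swing forward as they close: fully open they stand 13 mm farther back than shut.
Start: joints at [1.579, 0.385, 0.008, 0, -1.194, -0.259], TCP at [155.08, 605.433, 200.712] pointing down, gripper open.
Joint ranges: [-3.14, 3.14], [-1.21, 2.06], [-1.07, 1.41], [-3.16, 2.05], [-2.99, -0.16], [-3.1, 3.1]. Speed limits (rad/s): [2.79, 2.79, 3.14, 3.14, 3.14, 3.14].

### API

Orientations are given as a unit quaternion [x, y, z, w].
In Python, from bench import read_state, get_image, job_done gives the robot as it stands.
- The arm moves only by the tool play_rows, never from a script. Its argument "series" is a list of rows, each a list of 7 numbers: the shift along the tool's x, y, z in m, then the turn, a rotation vector about the tool's x, y, z in rad, then the finger opening in m, from 0 to 0.0854. In form: [[x, y, z, wx, wy, wz, claw], ...]. A call has 1 to 10 rows; each row shifts and turns the pose as measured when the row begins, along the tool's axes as they then stand; what a row does not reach is not made up. A row lasts 1/10 s, in which the tool goes at most 50 mm and 8.59 degrees, less where a joint would pass 70% of its speed; a pose out of reach is approached as far as the arm can. A call with a gripper value outside its range is refused whole. The fingers move at their own pace and stop on an object; the grip force is fixed at half the most. Time passes only in rows, so rows that do not move let the fingers close. It gives the time, the measured TCP pose, the force and the opening at its end, in the units of the state.
- read_state(): the state, without advancing time (a new reading comes with each control period).
- get_image(name): name is "scene" or "top" or "wrist"; returns a dict with "color" (384x512x3 uint8, red, green, blue), "intrinsics" (3x3 intrinsics, pixels), "origin" and "orientation" of the camera in the world. Camera axes: x right, y down, z forward; pixel columns grow to the right and rows downward; lengths in mm; the calibration is good to about 2 mm. A picture is of the moment at which its call begins. There is no depth.
- job_done(): hands the job in, once; it reports no verdict.
The state is a dict: "clock": time; "joints": joint angles; "joint_vel": joint speeds; "joint_efforts": joint torques, N m; "position": TCP position; "ee_rot": TCP orientation; "contact_force": force on the tool from outside, world axes, zero at the start; "wrist_torque": the same for the moment, N m; "gripper_width": finger opening in mm.
Only numpy, scipy, OpenCV 4.12 (cv2) and the standard library are available. Lean on these libraries where they do the work, as an engineer would, in place of code of your own. Each camera call takes 0.05 s, during which the arm holds its last target. There are 200 camera calls.

### The job

The two parts pulled from this circuit board, a finned heat sink and a transformer, still lie loose on it: put both in the empty scrap bin. Then, with the board cleared, push it gently by its end edge along the V-grooved rails until it is fully home against the stop bar over the preheater, and let go of it. Keep off the parts still soldered to the board, do not bang or press hard on the board, and leave the parts tray, multimeter and soldering-iron stand where they are.

Things in the scene. Friction and masses are not known exactly. Their poses are not given: they have to be found in the camera images.
- heater: Board preheater, fixed. Origin on the bench under its middle. Two rails along its y at x = -109 and +109 mm (12 mm wide, y -190 to 165 mm, tops 82 mm above the bench) hold the board's edges in facing V-grooves. Between them, below the board: grey heater case, 50 mm high, y -65 to 135 mm; a cross bar at y = -175 mm, top at 38 mm. The space behind the board's rear edge is otherwise free.
- stop (a point): Middle of the steel stop bar that joins the rails at the heater's +y end, at board height: the point between its two rubber pads where the board's front edge meets them when home (heater y = 140 mm).
- board_slide (a joint): How far the board has slid along the rails towards the stop bar (heater's +y), in m: it starts between 0 and 0.025 and is fully home against the stop bar at 0.100, where the stop's hard rubber pads halt it firmly: come up to them slowly. It slides stiffly (about 3 N), does not spring back and stays where it is left.
- board_edge (a point): Middle of the green circuit board's rear edge (the one away from the stop bar), at its top face; moves with the board. Push here. Board 200 by 200 mm, 3 mm thick, top face 73 mm above the bench; it runs in the V-grooves and cannot lift out. Its axes are the heater's: the board lies from here 200 mm towards +y and 100 mm to each side in x.
- soldered (a point): Middle, on the board's top face, of the band of parts still soldered along the board's front end: three black upright cans up to 42 mm high, a grey relay 22 mm high, a white header, small black blocks. The band reaches 20 mm before and behind this point (y) and 90 mm to each side (x). Moves with the board; axes the heater's. Not to be knocked or pushed.
- heatsink: Loose scrap: aluminium finned heat sink, 36 mm wide (x), 80 mm long (y, the way its fins run), 30 mm high, 0.12 kg; origin at the centre of its underside. It lies on the board, fins up, its length roughly along the rails, beside the transformer (either may be nearer the robot).
- transformer: Loose scrap: small mains transformer, dark steel core 24 mm wide (x), 62 mm long (y), 48 mm high, round which sits a yellow winding 44 mm wide (x), 38 mm long (y), from 8 to 40 mm above its underside; about 0.28 kg; origin at the centre of its underside. It stands on the board, its length roughly along the rails.
- bin: Scrap bin: plain deep dark-grey open box, empty, 210 mm (x) by 160 mm (y) by 100 mm high, walls and floor 4 mm, loose, 0.6 kg; origin at the centre of its underside on the bench. It stands to the left or to the right of the preheater.
- parts_tray: Bystander: shallow grey tray with four compartments filled with new parts, 200 by 150 mm, 40 mm high, loose, on the other side of the preheater from the bin; origin at the centre of its underside. Not to be moved.
- multimeter: Bystander: multimeter lying on its back beyond the preheater, 90 by 180 by 48 mm, loose; origin at the centre of its underside. Not to be moved.
- iron_stand: Bystander: soldering-iron stand beyond the preheater, base 90 by 170 mm, iron's handle to 160 mm high, loose; origin at the centre of its underside. Not to be moved.
Things that resemble listed ones, but are neither listed nor needed, are in the scene too. Leave any blue or turquoise look-alike of the transformer alone.

How it is judged:
By the outcome, as a careful person would: the job done as asked, in the order asked, and still so for the second after the job is handed in, with the robot touching nothing.
It also fails if it takes over 69 s, if anything falls off the work surface, if the arm or the gripper's body presses on something with over 40 N, if the wrist force passes 120 N, or if a joint passes its speed limit or range.

## Working session

There is one attempt and no reset: what is moved stays moved. The work goes in short steps, Python scripts to look and compute and a tool call to move; the robot and the scene stay as the last step left them, time stands still between calls to the robot, and variables do not carry over. Pictures are saved under pics/ and viewed, about 8 in all and at most 12, crops included, and the job is handed in when it is done.

Besides the shell and the picture viewer there is one more tool, called after ">>>" as name(argument=value, ...) on one line, values as JSON. play_rows: Moves the arm, as the interface text tells. Its arguments: {"type":"object","properties":{"series":{"type":"array","items":{"type":"array","items":{"type":"number"}}}},"required":["series"]}

```bash
ls; mkdir -p pics; cat > h.py <<'E'
import numpy as np,cv2
from scipy.spatial.transform import Rotation as R
from bench import read_state,get_image,job_done
def ray(im,u,v):
    K=np.array(im["intrinsics"]);d=np.linalg.inv(K)@[u,v,1]
    return np.array(im["origin"],float),R.from_quat(im["orientation"]).apply(d)
def onz(im,u,v,z):
    o,d=ray(im,u,v);return (o+d*(z-o[2])/d[2]).round(1)
def proj(im,p):
    c=R.from_quat(im["orientation"]).inv().apply(np.array(p,float)-im["origin"]);q=np.array(im["intrinsics"])@c;return (q[:2]/q[2]).round(1)
def save(im,n,crop=None,s=1):
    c=im["color"][:,:,::-1]
    if crop:c=c[crop[1]:crop[3],crop[0]:crop[2]]
    cv2.imwrite("pics/"+n,cv2.resize(c,None,fx=s,fy=s,interpolation=cv2.INTER_CUBIC))
E
python3 - <<'E'
from h import *
import pickle
for n in("scene","top"):
    im=get_image(n);save(im,n+"0.png",s=1.5);pickle.dump(im,open(n+".pkl","wb"));print(n,im["origin"],im["orientation"],im["intrinsics"])
s=read_state();print(s)
E
```

```text
pics
scene [1248.72587834  -29.60250534  903.93034787] [ 0.67983769  0.64744309 -0.24050917 -0.24656338] [[396.99406191   0.         269.31531151]
 [  0.         396.99406191 187.53055205]
 [  0.           0.           1.        ]]
top [ 379.25963883   18.95845197 1080.39655381] [ 0.70987594 -0.6995605   0.06414235 -0.05076435] [[429.85250103   0.         255.55407578]
 [  0.         429.85250103 188.81264781]
 [  0.           0.           1.        ]]
{'clock': 0.1, 'joints': array([ 1.57861738e+00,  3.85479582e-01,  6.80205350e-03, -4.47662607e-04,
       -1.19400461e+00, -2.58575580e-01]), 'joint_vel': array([ 6.46149011e-06, -2.14501999e-03,  4.48067497e-03, -1.01098518e-04,
       -3.14947304e-04, -4.54395936e-04]), 'joint_efforts': array([ 2.80107051e-04, -3.93322599e+01,  1.88926238e+01,  4.19791952e+00,
       -2.65760071e-03,  7.37172542e-06]), 'position': array([154.93710782, 604.90643655, 199.74468212]), 'ee_rot': array([ 0.43402603, -0.55819473,  0.55907593, -0.43298286]), 'contact_force': array([0.06854959, 0.55549465, 0.77756777]), 'wrist_torque': array([-0.02655431,  0.01523501,  0.02359731]), 'gripper_width': 85.31273537424117}
```

View pics/top0.png

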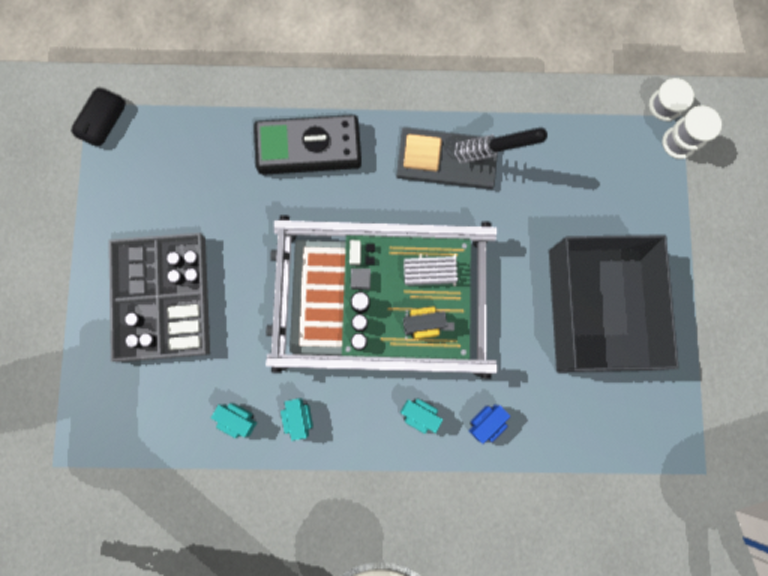

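View pics/scene0.png

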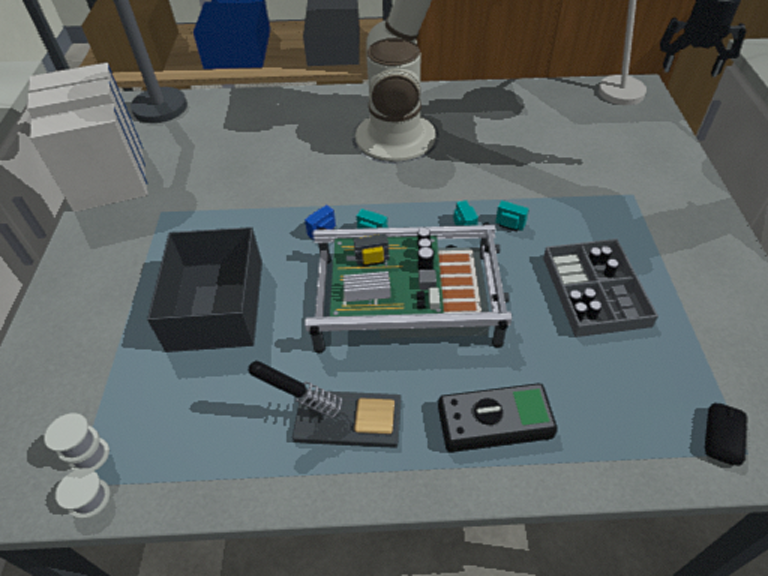

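The top view (1.5x) shows the heat sink at (430,270), the yellow/dark transformer at (428,323), the empty bin at (613,303), the board's rear edge at u≈470 and the soldered band at u≈360. Possible mix-ups are the turquoise look-alikes at (233,420), (297,419) and (421,416) and the blue one at (490,424). I choose the yellow-wound one on the board.

```bash
python3 - <<'E'
from h import *
import pickle
im=pickle.load(open("top.pkl","rb"));c=im["color"];save(im,"crop.png",(175,135,345,255),4.5)
hsv=cv2.cvtColor(c,cv2.COLOR_RGB2HSV)
def big(m,box):
    z=np.zeros_like(m);z[box[1]:box[3],box[0]:box[2]]=m[box[1]:box[3],box[0]:box[2]]
    k=cv2.findContours(z,0,2)[0];k=max(k,key=cv2.contourArea);return k
def rep(n,k,z):
    r=cv2.minAreaRect(k);b=cv2.boxPoints(r);w=np.array([onz(im,*p,z) for p in b]);print(n,r,"\n",w,w.mean(0),"sides",np.linalg.norm(w[1]-w[0]),np.linalg.norm(w[2]-w[1]))
    e=(w[1]-w[0]) if np.linalg.norm(w[1]-w[0])>np.linalg.norm(w[2]-w[1]) else w[2]-w[1]
    print("  long axis deg",np.degrees(np.arctan2(e[1],e[0])))
g=cv2.inRange(hsv,(40,60,30),(85,255,255)); rep("board",big(g,(225,150,320,240)),73)
y=cv2.inRange(hsv,(20,150,120),(35,255,255)); y=cv2.morphologyEx(y,cv2.MORPH_CLOSE,np.ones((15,5)));rep("yellow",big(y,(265,203,305,228)),113)
h=cv2.inRange(hsv,(0,0,120),(180,60,255));rep("sink",big(cv2.morphologyEx(h,3,np.ones((5,5))),(262,163,308,195)),103)
d=cv2.inRange(hsv,(0,0,0),(180,120,95));rep("core",big(d,(262,203,308,228)),121)
for p in [(184,152),(330,157),(180,243),(330,245)]: print("rail",p,onz(im,*p,82))
for p in [(369,165),(444,158),(379,246),(451,244)]: print("bin",p,onz(im,*p,100))
E
```

```text
board ((271.4649658203125, 197.6901397705078), (85.34544372558594, 79.730224609375), 1.6846843957901) 
 [[ 431.6   64.5   73. ]
 [ 622.2   63.4   73. ]
 [ 619.7 -142.1   73. ]
 [ 428.6 -134.8   73. ]] [525.525 -37.25   73.   ] sides 190.60317416034815 205.51520625004855
  long axis deg -90.69699456456308
yellow ((283.04620361328125, 214.8692626953125), (19.845558166503906, 16.496618270874023), 82.87498474121094) 
 [[499.3 -39.9 113. ]
 [504.5 -77.1 113. ]
 [459.9 -82.6 113. ]
 [454.7 -45.7 113. ]] [479.6   -61.325 113.   ] sides 37.561682603419136 44.93784596528857
  long axis deg -172.9698703093366
sink ((286.5, 179.0), (35.0, 22.0), 0.0) 
 [[ 537.6  -29.6  103. ]
 [ 589.4  -29.2  103. ]
 [ 590.8 -110.7  103. ]
 [ 538.9 -110.4  103. ]] [564.175 -69.975 103.   ] sides 51.8015443785221 81.51202365295565
  long axis deg -89.01587481181247
core ((297.5942687988281, 217.463134765625), (19.736791610717773, 16.93018341064453), 5.19442892074585) 
 [[ 456.1  -69.6  121. ]
 [ 494.   -73.   121. ]
 [ 490.7 -117.3  121. ]
 [ 452.7 -113.6  121. ]] [473.375 -93.375 121.   ] sides 38.052200987590695 44.42274192347879
  long axis deg -94.26021444494405
rail (184, 152) [629.3 172.5  82. ]
rail (330, 157) [ 623.3 -176.    82. ]
rail (180, 243) [414.3 173.1  82. ]
rail (330, 245) [ 414.4 -172.8   82. ]
bin (369, 165) [ 601.3 -264.   100. ]
bin (444, 158) [ 621.3 -442.5  100. ]
bin (379, 246) [ 413.1 -281.2  100. ]
bin (451, 244) [ 419.8 -446.8  100. ]
```

View pics/crop.png

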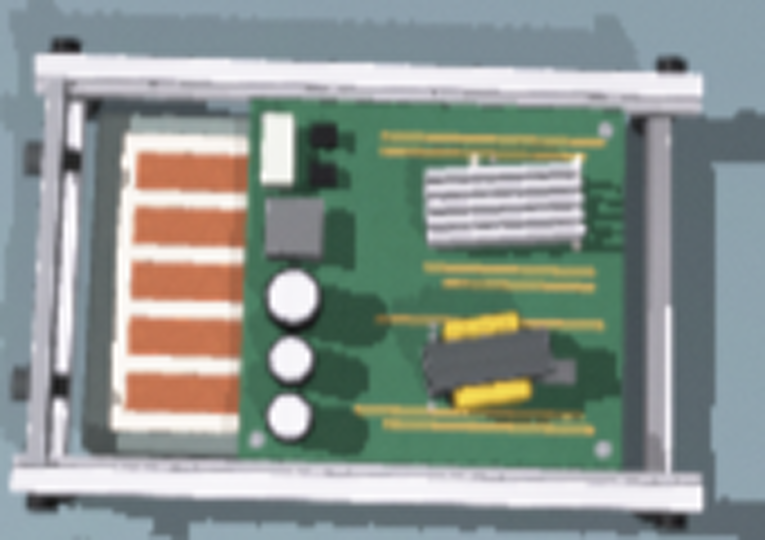

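The crop confirms the finned heat sink, with fin corners at about (425,170) to (583,240). The transformer's dark core spans (425,345) to (552,375), with yellow to either side. Next I'll compute poses and the first move.

```bash
cat > plan.py <<'E'
from h import *
import pickle
im=pickle.load(open("top.pkl","rb"))
def P(x,y,z): return onz(im,175+x/4.5,135+y/4.5,z)
for n,pts,z in [("sink",[(425,170),(583,163),(583,240),(428,245)],103),("core",[(425,345),(548,330),(552,373),(428,392)],121),("rearedge",[(626,105),(622,470)],73),("front",[(250,98),(238,460)],73),("railfarTop",[(37,55),(702,75)],82),("railnear",[(15,492),(702,510)],82),("stop",[(66,80),(40,460)],73)]:
    w=np.array([P(*p,z) for p in pts]);print(n,w[:,:2].tolist(),"mean",w.mean(0))
s=read_state();r=R.from_quat(s["ee_rot"]);print(r.as_matrix().round(3),s["position"])
w=get_image("wrist");print(w["origin"],R.from_quat(w["orientation"]).as_matrix().round(2),w["intrinsics"])
E
python3 plan.py
```

```text
sink [[578.1, -30.3], [583.1, -112.0], [542.8, -111.8], [538.9, -32.1]] mean [560.725 -71.55  103.   ]
core [[485.4, -30.1], [493.9, -91.6], [472.4, -93.5], [462.0, -31.7]] mean [478.425 -61.725 121.   ]
rearedge [[621.5, -139.3], [427.1, -135.4]] mean [ 524.3  -137.35   73.  ]
front [[621.8, 62.0], [429.5, 63.9]] mean [525.65  62.95  73.  ]
railfarTop [[640.9, 174.8], [636.4, -178.6]] mean [638.65  -1.9   82.  ]
railnear [[411.2, 176.8], [406.8, -175.0]] mean [409.    0.9  82. ]
stop [[629.9, 160.3], [428.0, 166.0]] mean [528.95 163.15  73.  ]
[[-0.248 -0.     0.969]
 [-0.969 -0.002 -0.248]
 [ 0.002 -1.     0.   ]] [154.93710782 604.90643655 199.74468212]
[229.60128098 584.97412791 372.85400503] [[-0.25 -0.92 -0.29]
 [-0.97  0.24  0.07]
 [ 0.    0.3  -0.95]] [[292.87734509   0.         256.03772478]
 [  0.         292.87734509 188.35013549]
 [  0.           0.           1.        ]]
```

```bash
cat > go.py <<'E'
# usage: go.py x y z heading_deg(tool x, world) : prints the shift/turn left to go, in tool axes, and per-row split
import sys
from h import *
x,y,z,a=map(float,sys.argv[1:5]); n=int(sys.argv[5]) if len(sys.argv)>5 else 0
s=read_state();r=R.from_quat(s["ee_rot"]);p=s["position"]
c,sn=np.cos(np.radians(a)),np.sin(np.radians(a))
T=R.from_matrix(np.array([[c,0,-sn],[sn,0,c],[0,-1,0]]))
rv=(r.inv()*T).as_rotvec();d=(np.array([x,y,z])-p)/1000
print("t",s["clock"],"pos",p.round(1),"shift",r.inv().apply(d).round(4),"turn",rv.round(4),"w",s["gripper_width"],"F",s["contact_force"].round(1))
if n:
    for k in range(n): print((R.from_rotvec(rv*k/n)*R.identity()).inv().apply(r.inv().apply(d/n)).round(4).tolist(),(rv/n).round(4).tolist())
E
python3 go.py 560 -70 220 183 20
```

```text
t 0.15 pos [155.  605.  199.9] shift [ 0.5533 -0.0192  0.5599] turn [-1.1000e-03  1.2675e+00  1.3000e-03] w 85.6262444706453 F [-0.1 -0.8  0.3]
[0.0277, -0.001, 0.028] [-0.0001, 0.0634, 0.0001]
[0.0258, -0.001, 0.0297] [-0.0001, 0.0634, 0.0001]
[0.0239, -0.001, 0.0313] [-0.0001, 0.0634, 0.0001]
[0.0219, -0.001, 0.0327] [-0.0001, 0.0634, 0.0001]
[0.0198, -0.001, 0.034] [-0.0001, 0.0634, 0.0001]
[0.0176, -0.001, 0.0352] [-0.0001, 0.0634, 0.0001]
[0.0153, -0.001, 0.0363] [-0.0001, 0.0634, 0.0001]
[0.013, -0.001, 0.0372] [-0.0001, 0.0634, 0.0001]
[0.0106, -0.001, 0.0379] [-0.0001, 0.0634, 0.0001]
[0.0082, -0.001, 0.0385] [-0.0001, 0.0634, 0.0001]
[0.0057, -0.001, 0.0389] [-0.0001, 0.0634, 0.0001]
[0.0032, -0.001, 0.0392] [-0.0001, 0.0634, 0.0001]
[0.0007, -0.001, 0.0394] [-0.0001, 0.0634, 0.0001]
[-0.0017, -0.001, 0.0393] [-0.0001, 0.0634, 0.0001]
[-0.0042, -0.001, 0.0391] [-0.0001, 0.0634, 0.0001]
[-0.0067, -0.001, 0.0388] [-0.0001, 0.0634, 0.0001]
[-0.0091, -0.001, 0.0383] [-0.0001, 0.0634, 0.0001]
[-0.0116, -0.001, 0.0376] [-0.0001, 0.0634, 0.0001]
[-0.0139, -0.001, 0.0368] [-0.0001, 0.0634, 0.0001]
[-0.0162, -0.001, 0.0359] [-0.0001, 0.0634, 0.0001]
```

>>> play_rows(series=[[0.028,-0.001,0.028,0,0.064,0,0.06],[0.026,-0.001,0.03,0,0.064,0,0.06],[0.024,-0.001,0.031,0,0.064,0,0.06],[0.022,-0.001,0.033,0,0.064,0,0.06],[0.02,-0.001,0.034,0,0.064,0,0.06],[0.018,-0.001,0.035,0,0.064,0,0.06],[0.015,-0.001,0.036,0,0.064,0,0.06],[0.013,-0.001,0.037,0,0.064,0,0.06],[0.011,-0.001,0.038,0,0.064,0,0.06],[0.008,-0.001,0.039,0,0.064,0,0.06]])

```text
clock: 1.15
position: [355.8, 252.6, 207.1]
ee_rot: [0.231, -0.666, 0.671, -0.228]
contact_force: [0.8, 0.1, 0.8]
gripper_width: 60.1
```

```bash
python3 go.py 560 -70 220 183 10
```

```text
t 1.15 pos [355.8 252.6 207.1] shift [ 0.0373 -0.0109  0.38  ] turn [-0.0063  0.6098  0.0044] w 60.09569274997157 F [0.8 0.1 0.8]
[0.0037, -0.0011, 0.038] [-0.0006, 0.061, 0.0004]
[0.0014, -0.0011, 0.0382] [-0.0006, 0.061, 0.0004]
[-0.0009, -0.0011, 0.0382] [-0.0006, 0.061, 0.0004]
[-0.0032, -0.0012, 0.038] [-0.0006, 0.061, 0.0004]
[-0.0056, -0.0012, 0.0378] [-0.0006, 0.061, 0.0004]
[-0.0078, -0.0012, 0.0374] [-0.0006, 0.061, 0.0004]
[-0.0101, -0.0012, 0.0368] [-0.0006, 0.061, 0.0004]
[-0.0123, -0.0012, 0.0361] [-0.0006, 0.061, 0.0004]
[-0.0145, -0.0013, 0.0353] [-0.0006, 0.061, 0.0004]
[-0.0166, -0.0013, 0.0344] [-0.0006, 0.061, 0.0004]
```

>>> play_rows(series=[[0.004,-0.001,0.038,-0.001,0.061,0.001,0.06],[0.001,-0.001,0.038,-0.001,0.061,0.001,0.06],[-0.001,-0.001,0.038,-0.001,0.061,0,0.06],[-0.003,-0.001,0.038,-0.001,0.061,0,0.06],[-0.006,-0.001,0.038,0,0.061,0,0.06],[-0.008,-0.001,0.037,0,0.061,0,0.06],[-0.01,-0.001,0.037,0,0.061,0,0.06],[-0.012,-0.001,0.036,0,0.061,0,0.06],[-0.0145,-0.001,0.035,0,0.061,0,0.06],[-0.0165,-0.001,0.034,0,0.061,0,0.06]])

```text
clock: 2.15
position: [560.0, -87.2, 217.4]
ee_rot: [0.01, -0.707, 0.707, -0.008]
contact_force: [0.3, 1.0, 0.0]
gripper_width: 60.1
```

```bash
python3 go.py 560.5 -71.5 78 183; python3 - <<'E'
from h import *
import pickle
im=get_image("wrist");save(im,"w1.png",s=1.5);pickle.dump(im,open("w1.pkl","wb"))
for p in [(560.7,-71.5,103),(578,-30,103),(583,-112,103),(478.4,-61.7,121)]:print(proj(im,p)*1.5)
E
```

```text
t 2.15 pos [560.  -87.2 217.4] shift [-0.0013  0.1394 -0.0158] turn [-0.0007 -0.0262  0.0034] w 60.05042561987575 F [0.3 1.  0. ]
[382.65 287.4 ]
[357.15 342.  ]
[350.4 228.3]
[507.45 312.75]
```

View pics/w1.png

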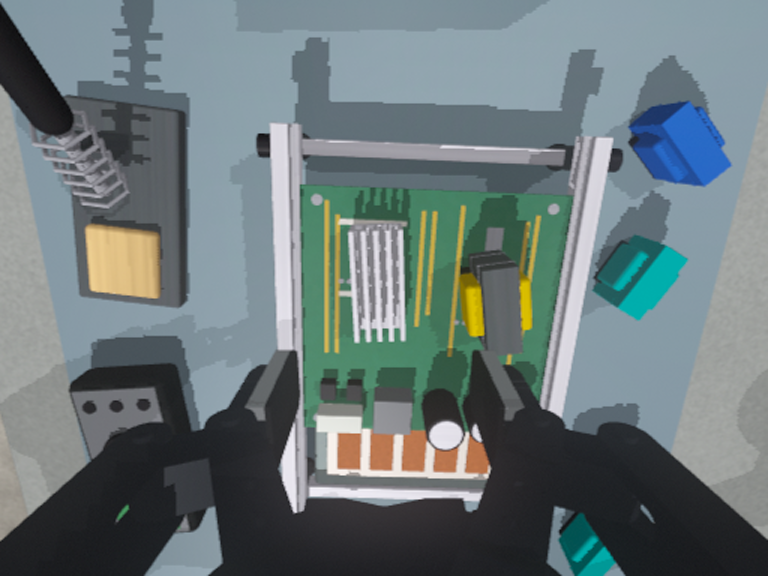

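The wrist view shows the sink's top centred near (379,283) and the transformer's core top near (498,303), so I cast both again from here.

```bash
python3 - <<'E'
from h import *
import pickle
im=pickle.load(open("w1.pkl","rb"))
for n,pts,z in [("sink",[(357,341),(405,339),(404,226),(349,231)],103),("core",[(486,352),(521,351),(509,254),(471,257)],121),("rear",[(303,185),(573,195)],73)]:
    w=np.array([onz(im,u/1.5,v/1.5,z) for u,v in pts]);print(n,w[:,:2].tolist(),w.mean(0))
E
```

```text
sink [[578.1, -30.8], [543.8, -33.1], [547.6, -114.4], [583.9, -110.1]] [563.35 -72.1  103.  ]
core [[489.8, -33.0], [466.2, -34.3], [481.7, -101.3], [505.5, -98.8]] [485.8  -66.85 121.  ]
rear [[618.6, -136.6], [426.2, -134.3]] [ 522.4  -135.45   73.  ]
```

>>> play_rows(series=[[-0.001,0.02,-0.008,0,-0.022,0.002,0.06],[-0.001,0.025,-0.007,0,-0.022,0.001,0.06],[0,0.03,0,0,0,0,0.06],[0,0.02,0,0,0,0,0.06],[0,0,0,0,0,0,0.06]])

```text
clock: 2.7
position: [565.0, -79.6, 117.6]
ee_rot: [0.021, -0.706, 0.708, -0.021]
contact_force: [0.3, -0.0, -0.4]
gripper_width: 60.0
```

```bash
python3 go.py 562 -72 78 184; python3 - <<'E'
from h import *
im=get_image("wrist");save(im,"w2.png",s=1.5)
E
```

```text
t 2.7 pos [565.  -79.6 117.6] shift [ 0.0026  0.0396 -0.0079] turn [-0.0031 -0.0105  0.0001] w 60.00530912796608 F [ 0.3 -0.  -0.4]
```

View pics/w2.png

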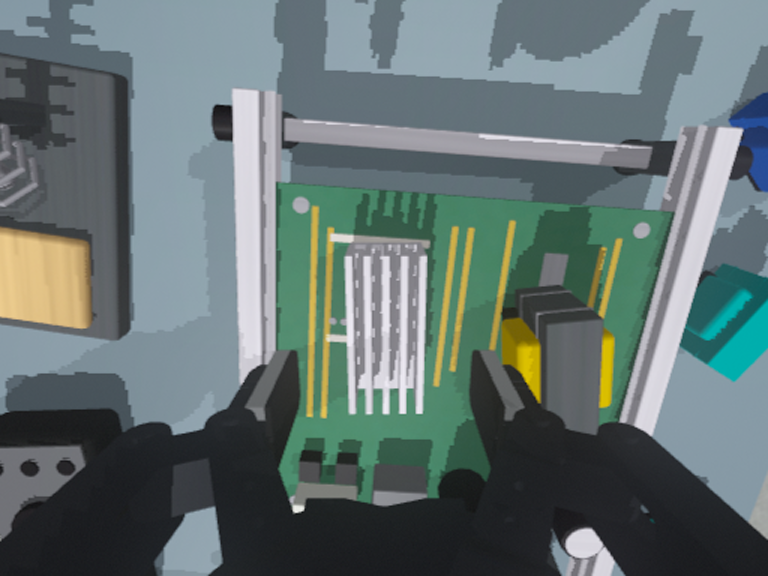

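The sink sits midway between the fingers (386) and clears the transformer, so I descend and grip.

>>> play_rows(series=[[0.002,0.015,-0.008,-0.003,-0.01,0,0.06],[0,0.015,0,0,0,0,0.06],[0,0.009,0,0,0,0,0.06],[0,0,0,0,0,0,0.06],[0,0,0,0,0,0,0.03],[0,0,0,0,0,0,0.02],[0,0,0,0,0,0,0.02],[0,0,0,0,0,0,0.02],[0,0,0,0,0,0,0.02]])

```text
clock: 3.65
position: [570.5, -71.6, 88.7]
ee_rot: [0.019, -0.706, 0.707, -0.032]
contact_force: [0.5, -0.2, 0.7]
gripper_width: 20.1
```

```bash
python3 go.py 562 -72 150 184
```

```text
t 3.65 pos [570.5 -71.6  88.7] shift [ 0.0073 -0.0615 -0.0001] turn [-0.0016  0.0022 -0.0194] w 20.108072699035123 F [ 0.5 -0.2  0.7]
```

```bash
python3 - <<'E'
from h import *
im=get_image("wrist");save(im,"w3.png",s=1.5)
s=read_state();print(s["gripper_width"],s["position"],s["contact_force"],s["wrist_torque"],s["joints"])
E
```

```text
19.777296182634522 [570.51055235 -71.59239089  88.64207363] [-0.85822167  0.02849661 -0.08482183] [0.00500304 0.00916538 0.02019875] [ 0.15879877  0.39536985 -0.28574189  0.0044189  -0.87046607 -0.0896208 ]
```

View pics/w3.png

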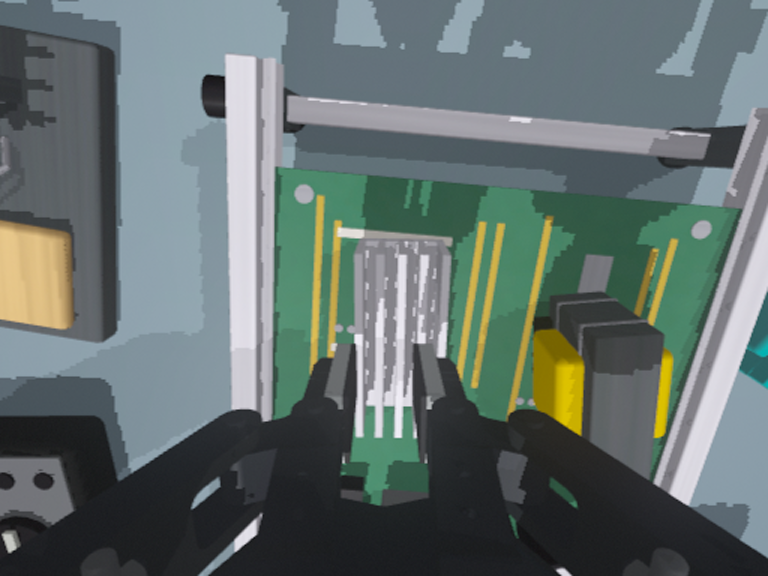

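The fingers look shut above the fins. I'll check the geometry by projection.

```bash
python3 - <<'E'
from h import *
im=get_image("wrist");s=read_state();p=s["position"];r=R.from_quat(s["ee_rot"])
print("cam",im["origin"],"cam in tool",r.inv().apply(im["origin"]-p).round(1))
for o in [(0,0,0),(10,0,0),(-10,0,0),(10,-19,0),(-10,-19,0),(10,-38,0)]:print(o,proj(im,p+r.apply(o))*1.5)
for u,v in [(360,437),(430,437),(357,242),(448,240)]:print(onz(im,u/1.5,v/1.5,103))
for u,v in [(277,168),(740,208)]:print(onz(im,u/1.5,v/1.5,73))
E
```

```text
cam [ 573.33930207 -148.88907456  261.87086543] cam in tool [  -0.7 -173.2   77.6]
(0, 0, 0) [385.5  334.65]
(10, 0, 0) [408.9  334.65]
(-10, 0, 0) [362.25 334.65]
(10, -19, 0) [411.45 354.9 ]
(-10, -19, 0) [360.  354.9]
(10, -38, 0) [414.75 379.8 ]
[578.1 -29.9 103. ]
[548.5 -32.4 103. ]
[ 583.8 -114.3  103. ]
[ 550.5 -117.5  103. ]
[ 620.9 -136.7   73. ]
[ 425.4 -134.4   73. ]
```

```bash
python3 - <<'E'
from h import *
im=get_image("scene");save(im,"s1.png",(200,140,350,250),5)
s=read_state();p=s["position"]
for q in [p,(560,-32,103),(560,-112,103),(582,-72,103),(582,-72,73)]:print((proj(im,q)-[200,140])*5)
E
```

```text
[221.5 261. ]
[294.  225.5]
[143.5 231.5]
[219. 260.]
[222.5 296. ]
```

View pics/s1.png

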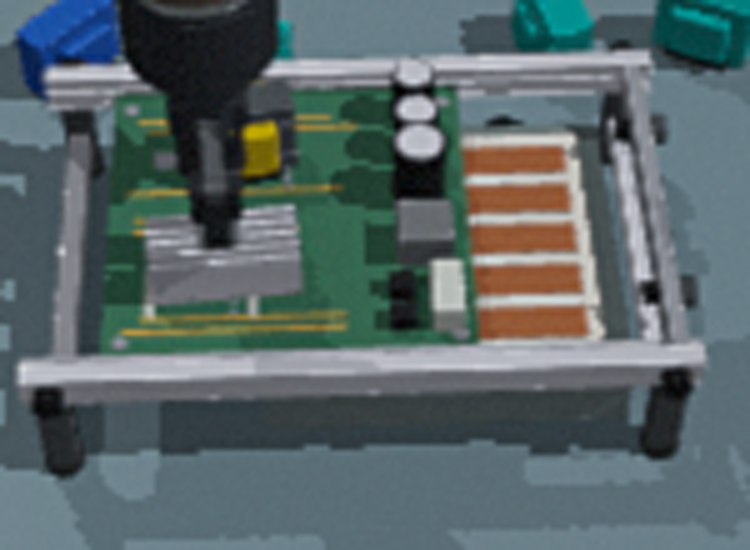

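>>> play_rows(series=[[0,-0.03,0,0,0,0.01,0.02],[0,-0.03,0,0,0,0.01,0.02],[0,0,0,0,0,0,0.02]])

```text
clock: 4.1
position: [568.2, -71.8, 148.8]
ee_rot: [0.013, -0.706, 0.707, -0.038]
contact_force: [-0.4, -0.5, 0.3]
gripper_width: 19.9
```

```bash
python3 - <<'E'
from h import *
im=get_image("wrist");s=read_state();p=s["position"];r=R.from_quat(s["ee_rot"]);print(p,r.as_rotvec(),s["gripper_width"])
print("cam in tool",r.inv().apply(im["origin"]-p).round(1))
for o in [(10,0,0),(10,0,11),(10,-19,11),(10,-38,11),(10,-38,-11)]:print(o,proj(im,p+r.apply(o))*1.5)
save(im,"w4.png",s=1.5)
sc=get_image("scene")
for u in range(2):pass
import pickle;t=get_image("top");pickle.dump(t,open("top2.pkl","wb"))
a=pickle.load(open("scene.pkl","rb"))
for i in (a,sc):
    h=cv2.cvtColor(i["color"],cv2.COLOR_RGB2HSV);m=cv2.inRange(h,(20,150,120),(35,255,255));m[:155]=0;m[190:]=0;m[:,:235]=0;m[:,262:]=0
    print(np.argwhere(m).mean(0),(m>0).sum())
E
```

```text
[566.91589094 -71.65366086 146.77700459] [-0.04248718  2.16906686 -2.16982355] 20.044486375733467
cam in tool [  -1.3 -175.2   77.7]
(10, 0, 0) [411.45 333.45]
(10, 0, 11) [411.9 309.6]
(10, -19, 11) [414.75 327.3 ]
(10, -38, 11) [418.2  349.05]
(10, -38, -11) [416.85 405.  ]
[168.         248.05454545] 55
[168.5106383  249.63829787] 47
```

View pics/w4.png

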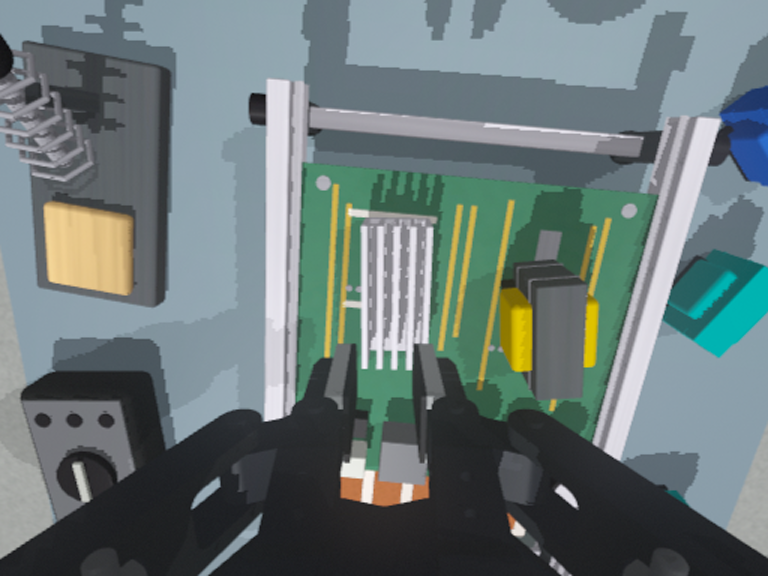

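```bash
python3 - <<'E'
from h import *
import pickle
im=get_image("wrist")
for n,pts,z in [("sink",[(364,369),(411,368),(434,222),(361,226)],103),("core",[(538,399),(583,397),(586,288),(530,291)],121),("rear",[(303,163),(656,195)],73),("pads at -38?",[(356,345),(415,345)],185)]:
    w=np.array([onz(im,u/1.5,v/1.5,z) for u,v in pts]);print(n,w[:,:2].tolist(),w.mean(0))
t=pickle.load(open("top2.pkl","rb"));t0=pickle.load(open("top.pkl","rb"))
save(dict(color=np.hstack([t0["color"][135:255,175:345],t["color"][135:255,175:345]])),"tt.png",None,2.3)
E
python3 go.py 568 -72 148 184
```

```text
sink [[575.1, -32.0], [549.7, -34.8], [545.5, -115.0], [581.0, -110.4]] [562.825 -73.05  103.   ]
core [[485.7, -32.4], [463.6, -35.4], [473.9, -92.4], [499.3, -89.0]] [480.625 -62.3   121.   ]
rear [[616.2, -136.8], [424.7, -133.6]] [ 520.45 -135.2    73.  ]
pads at -38? [[575.1, -85.5], [555.6, -87.1]] [565.35 -86.3  185.  ]
t 4.3 pos [565.1 -71.8 143.7] shift [-0.003  -0.0042  0.0005] turn [-0.0014  0.0011 -0.026 ] w 20.265912087426646 F [0.1 0.8 0.3]
```

View pics/tt.png

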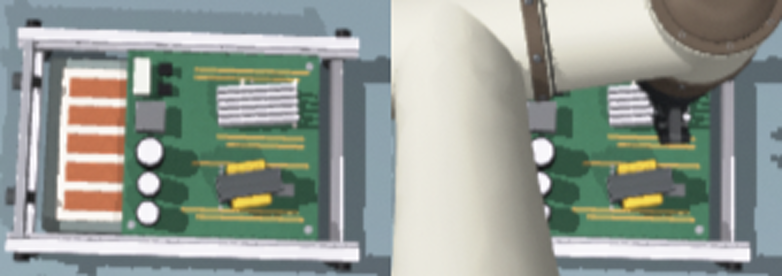

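The transformer hasn't moved. In the wrist view the fingertips sit about 36 mm behind the reported TCP, and the arm lags its rows. I open, level the tool and descend in steps, going by the picture.

>>> play_rows(series=[[0,0.012,0,0,0.01,-0.013,0.058],[0.001,0.012,0,0,0.005,-0.012,0.058],[0.001,0.012,0,0,0,0,0.058],[0,0.01,0,0,0,0,0.058],[0,0.005,0,0,0,0,0.058],[0,0,0,0,0,0,0.058],[0,0,0,0,0,0,0.058],[0,0,0,0,0,0,0.058]])

```text
clock: 5.1
position: [560.4, -72.3, 82.7]
ee_rot: [0.023, -0.706, 0.708, -0.015]
contact_force: [-0.1, -0.4, 0.4]
gripper_width: 57.8
```

```bash
python3 go.py 562 -72 42 183;  python3 - <<'E'
from h import *
im=get_image("wrist");s=read_state();p=s["position"];r=R.from_quat(s["ee_rot"])
for o in [(29,0,11),(29,-38,11),(29,-45,11),(29,-45,-11),(-29,-45,11)]:print(o,proj(im,p+r.apply(o))*1.5)
print(proj(im,(562,-32,103))*1.5,proj(im,(562,-112,103))*1.5)
# finger pad rows: darkest boundaries along a few rows
g=im["color"].astype(int).sum(2)
save(im,"w5.png",s=1.5)
E
python3 go.py 562 -72 42 183
```

```text
t 5.1 pos [560.4 -72.3  82.7] shift [-0.0021  0.0407 -0.0002] turn [-0.0018  0.0018  0.0121] w 57.84383078518897 F [-0.1 -0.4  0.4]
(29, 0, 11) [453.9 310.8]
(29, -38, 11) [471.15 351.15]
(29, -45, 11) [475.2 360.9]
(29, -45, -11) [471.3  419.55]
(-29, -45, 11) [295.8 361.2]
[376.95 444.6 ] [387.6  255.75]
t 5.15 pos [560.5 -72.2  82.9] shift [-0.002   0.0409 -0.0002] turn [-0.0018  0.0018  0.0116] w 58.01126174658581 F [0.4 0.2 0.5]
```

>>> play_rows(series=[[-0.001,0.004,0,0,0,0.006,0.058],[-0.001,0.004,0,0,0,0.005,0.058],[0,0.004,0,0,0,0,0.058],[0,0,0,0,0,0,0.058],[0,0,0,0,0,0,0.058]])

```text
clock: 5.65
position: [563.3, -72.0, 71.2]
ee_rot: [0.018, -0.706, 0.707, -0.02]
contact_force: [0.8, 0.0, -0.5]
gripper_width: 58.0
```

```bash
python3 go.py 562 -72 42 183;  python3 - <<'E'
from h import *
im=get_image("scene");save(im,"s2.png",(215,140,290,220),8)
E
```

```text
t 5.65 pos [563.3 -72.   71.2] shift [ 0.0014  0.0292 -0.0002] turn [-0.0015  0.0019 -0.0034] w 57.99264789467007 F [ 0.8  0.  -0.5]
```

View pics/s2.png

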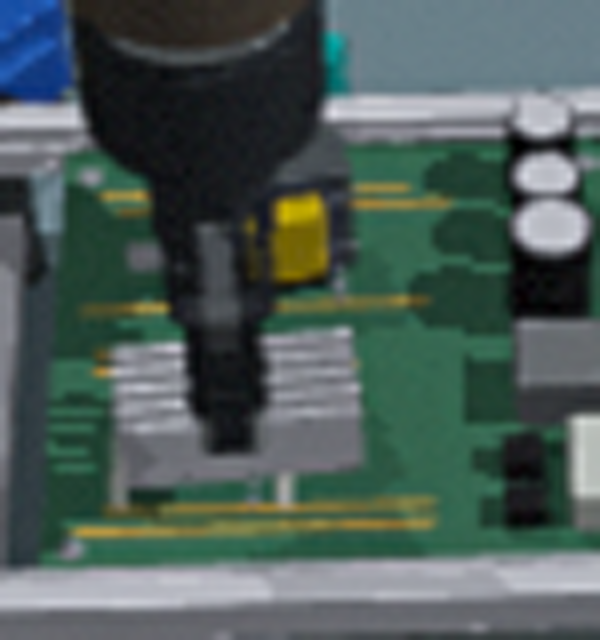

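The finger now hangs just outside the sink's far face, tip at (230,450), with no force although the reported z is 71, so the tip offset is real. I work out the tip height.

```bash
python3 - <<'E'
from h import *
im=get_image("scene");o,d=ray(im,215+230/8,140+450/8)
for x in (592,598,604):
    k=(x-o[0])/d[0];print(x,o+d*k)
E
```

```text
592 [592.         -72.57963357  97.78199294]
598 [598.         -72.18698456 105.14715135]
604 [604.         -71.79433554 112.51230977]
```

>>> play_rows(series=[[0.001,0.005,0,0,0,-0.002,0.055],[0,0.005,0,0,0,-0.002,0.055],[0,0.005,0,0,0,0,0.055],[0,0.004,0,0,0,0,0.055],[0,0.002,0,0,0,0,0.055],[0,0,0,0,0,0,0.055],[0,0,0,0,0,0,0.055]])

```text
clock: 6.45
position: [562.2, -72.1, 48.0]
ee_rot: [0.02, -0.706, 0.707, -0.019]
contact_force: [-0.1, -0.0, 0.1]
gripper_width: 54.8
```

```bash
python3 go.py 562 -72 42 183;  python3 - <<'E'
from h import *
im=get_image("scene");c=im["color"][:,:,:].sum(2)
u=244
print(c[180:212,u],c[180:212,u+1])
E
```

```text
t 6.45 pos [562.2 -72.1  48. ] shift [ 0.0001  0.006  -0.0002] turn [-0.0016  0.0018  0.0017] w 54.767461808723645 F [-0.1 -0.   0.1]
[216 220 212 196 227 273 180 140 122 128  61  83  64  50  58  83  55  74
 107  69  64  69 180 315 216 268 281 209 201 238 380 464] [ 82  69  75 115 170 189 138  99  74  91  62  70  65  69  74  77  54  62
  60  54  50  98 254 338 229 262 283 212 193 215 373 455]
```

>>> play_rows(series=[[0,0.002,0,0,0,0,0.055],[0,0,0,0,0,0,0.04],[0,0,0,0,0,0,0.025],[0,0,0,0,0,0,0.02],[0,0,0,0,0,0,0.02],[0,0,0,0,0,0,0.02]])

```text
clock: 7.1
position: [562.8, -72.0, 46.7]
ee_rot: [0.019, -0.706, 0.707, -0.019]
contact_force: [1.2, -0.9, -0.3]
gripper_width: 34.9
```

```bash
python3 go.py 562 -72 160 183
```

```text
t 7.1 pos [562.8 -72.   46.7] shift [ 8.000e-04 -1.133e-01  1.000e-04] turn [-0.0014  0.0019 -0.0004] w 34.91665841373686 F [ 1.2 -0.9 -0.3]
```

Gripped at 35 mm. I lift and check.

>>> play_rows(series=[[0,-0.005,0,0,0,0,0.02],[0,-0.01,0,0,0,0,0.02],[0,-0.015,0,0,0,0,0.02],[0,-0.02,0,0,0,0,0.02],[0,-0.02,0,0,0,0,0.02],[0,-0.01,0,0,0,0,0.02],[0,-0.003,0,0,0,0,0.02],[0,0,0,0,0,0,0.02]])

```text
clock: 7.9
position: [561.3, -72.0, 134.6]
ee_rot: [0.02, -0.707, 0.707, -0.018]
contact_force: [0.8, 0.7, -0.9]
gripper_width: 35.0
```

```bash
python3 go.py 555 -358 122 181 10
```

```text
t 7.9 pos [561.3 -72.  134.6] shift [0.0215 0.0129 0.2853] turn [-0.0009  0.036   0.0022] w 34.962753507950936 F [ 0.8  0.7 -0.9]
[0.0021, 0.0013, 0.0285] [-0.0001, 0.0036, 0.0002]
[0.002, 0.0013, 0.0285] [-0.0001, 0.0036, 0.0002]
[0.0019, 0.0013, 0.0285] [-0.0001, 0.0036, 0.0002]
[0.0018, 0.0013, 0.0286] [-0.0001, 0.0036, 0.0002]
[0.0017, 0.0013, 0.0286] [-0.0001, 0.0036, 0.0002]
[0.0016, 0.0013, 0.0286] [-0.0001, 0.0036, 0.0002]
[0.0015, 0.0013, 0.0286] [-0.0001, 0.0036, 0.0002]
[0.0014, 0.0013, 0.0286] [-0.0001, 0.0036, 0.0002]
[0.0013, 0.0013, 0.0286] [-0.0001, 0.0036, 0.0002]
[0.0012, 0.0013, 0.0286] [-0.0001, 0.0036, 0.0002]
```

```bash
python3 - <<'E'
from h import *
import pickle
t=pickle.load(open("top.pkl","rb"))
for p in [(566,237),(666,236),(677,369),(575,370)]:print(onz(t,p[0]/1.5,p[1]/1.5,100))
print(onz(t,621/1.5,303/1.5,100))
g=cv2.cvtColor(t["color"],cv2.COLOR_RGB2GRAY)
print(g[200,355:460].tolist());print(g[150:260,420].tolist())
E
```

```text
[ 618.5 -284.2  100. ]
[ 622.9 -442.6  100. ]
[ 415.3 -447.3  100. ]
[ 411.7 -291.1  100. ]
[ 515.3 -366.2  100. ]
[139, 137, 135, 137, 135, 136, 135, 136, 135, 137, 135, 132, 113, 72, 60, 60, 60, 59, 59, 58, 60, 60, 59, 60, 63, 88, 64, 55, 53, 55, 55, 52, 53, 54, 53, 52, 53, 52, 51, 50, 52, 52, 51, 51, 52, 54, 56, 78, 82, 81, 82, 81, 82, 81, 81, 80, 80, 80, 81, 81, 80, 80, 71, 70, 70, 70, 69, 70, 68, 70, 69, 69, 70, 70, 67, 60, 59, 59, 60, 61, 60, 59, 59, 61, 59, 60, 59, 60, 58, 61, 61, 61, 84, 84, 93, 96, 96, 96, 96, 97, 95, 96, 96, 96, 96]
[155, 153, 154, 154, 154, 148, 117, 89, 61, 43, 42, 41, 41, 41, 39, 37, 44, 44, 42, 41, 39, 41, 42, 59, 68, 71, 70, 69, 70, 70, 69, 69, 71, 70, 69, 69, 71, 70, 69, 70, 71, 69, 70, 70, 69, 69, 69, 69, 71, 69, 70, 69, 69, 70, 70, 70, 71, 70, 67, 69, 71, 70, 70, 70, 69, 69, 71, 70, 70, 69, 71, 70, 71, 70, 69, 69, 70, 70, 70, 71, 69, 69, 71, 69, 69, 71, 69, 70, 70, 70, 70, 71, 70, 70, 66, 77, 66, 75, 93, 97, 99, 98, 99, 97, 104, 139, 156, 157, 157, 157]
```

>>> play_rows(series=[[0.002,0,0.02,0,0.003,0,0.02],[0.002,0,0.03,0,0.003,0,0.02],[0.002,0,0.035,0,0.003,0,0.02],[0.001,0,0.035,0,0.003,0,0.02],[0.001,0,0.035,0,0.003,0,0.02],[0.001,0,0.035,0,0.002,0,0.02],[0.001,0,0.035,0,0,0,0.02],[0.001,0,0.03,0,0,0,0.02],[0.001,0,0.015,0,0,0,0.02],[0,0,0,0,0,0,0.02]])

```text
clock: 8.9
position: [555.1, -349.4, 121.8]
ee_rot: [-0.021, 0.709, -0.705, 0.006]
contact_force: [-0.0, 0.8, -1.3]
gripper_width: 35.0
```

```bash
python3 go.py 558 -366 0 182
```

```text
t 8.9 pos [ 555.1 -349.4  121.8] shift [-0.0049  0.1216  0.0175] turn [0.0068 0.0031 0.0218] w 34.96679904134968 F [-0.   0.8 -1.3]
```

>>> play_rows(series=[[-0.003,0,0.012,0.003,0.002,0.01,0.02],[-0.001,0.01,0.004,0.003,0,0.01,0.02],[0,0.02,0.001,0,0,0,0.02],[0,0.02,0,0,0,0,0.02],[0,0.02,0,0,0,0,0.02],[0,0.02,0,0,0,0,0.02],[0,0.015,0,0,0,0,0.02],[0,0.005,0,0,0,0,0.02],[0,0,0,0,0,0,0.02],[0,0,0,0,0,0,0.02]])

```text
clock: 9.9
position: [563.5, -360.9, 7.8]
ee_rot: [-0.016, 0.707, -0.707, 0.017]
contact_force: [0.4, 0.2, -0.1]
gripper_width: 34.8
```

```bash
python3 go.py 558 -366 0 182
```

```text
t 9.9 pos [ 563.5 -360.9    7.8] shift [0.0057 0.0078 0.0048] turn [ 0.0005  0.0115 -0.0019] w 34.802432898771244 F [ 0.4  0.2 -0.1]
```

>>> play_rows(series=[[0.004,0.006,0.003,0,0.005,0,0.02],[0,0.007,0.001,0,0,0,0.02],[0,0.003,0,0,0,0,0.02],[0,0,0,0,0,0,0.02],[0,0,0,0,0,0,0.058],[0,0,0,0,0,0,0.058],[0,0,0,0,0,0,0.058]])

```text
clock: 10.6
position: [558.5, -366.0, -6.6]
ee_rot: [-0.014, 0.707, -0.707, 0.015]
contact_force: [-1.1, -0.6, -0.1]
gripper_width: 58.0
```

>>> play_rows(series=[[0,-0.015,0,0,0,0,0.058],[0,-0.03,0,0,0,0,0.058],[0,-0.04,0,0,0,0,0.07],[0,-0.04,0,0,0,0,0.07],[0,-0.03,0,0,0,0,0.07],[0,-0.015,0,0,0,0,0.07],[0,0,0,0,0,0,0.07]])

```text
clock: 11.3
position: [564.6, -368.1, 181.7]
ee_rot: [0.008, -0.703, 0.711, -0.023]
contact_force: [-0.1, 0.3, 0.3]
gripper_width: 69.8
```

```bash
python3 go.py 479.5 -62 180 188 10
```

```text
t 11.3 pos [ 564.6 -368.1  181.7] shift [ 0.0716 -0.0034 -0.3096] turn [-0.0126 -0.0956 -0.0203] w 69.78263910105903 F [-0.1  0.3  0.3]
[0.0072, -0.0003, -0.031] [-0.0013, -0.0096, -0.002]
[0.0069, -0.0003, -0.031] [-0.0013, -0.0096, -0.002]
[0.0066, -0.0002, -0.0311] [-0.0013, -0.0096, -0.002]
[0.0063, -0.0002, -0.0312] [-0.0013, -0.0096, -0.002]
[0.006, -0.0001, -0.0312] [-0.0013, -0.0096, -0.002]
[0.0057, -0.0001, -0.0313] [-0.0013, -0.0096, -0.002]
[0.0054, -0.0, -0.0313] [-0.0013, -0.0096, -0.002]
[0.0051, 0.0, -0.0314] [-0.0013, -0.0096, -0.002]
[0.0048, 0.0001, -0.0314] [-0.0013, -0.0096, -0.002]
[0.0045, 0.0001, -0.0315] [-0.0013, -0.0096, -0.002]
```

>>> play_rows(series=[[0.007,0,-0.02,-0.001,-0.01,-0.002,0.066],[0.007,0,-0.03,-0.001,-0.01,-0.002,0.066],[0.007,0,-0.035,-0.001,-0.01,-0.002,0.066],[0.006,0,-0.035,-0.001,-0.01,-0.002,0.066],[0.006,0,-0.035,-0.001,-0.01,-0.002,0.066],[0.006,0,-0.035,-0.001,-0.01,-0.002,0.066],[0.006,0,-0.035,-0.001,-0.01,-0.002,0.066],[0.005,0,-0.035,-0.001,-0.01,-0.002,0.066],[0.005,0,-0.025,0,-0.01,0,0.066],[0.005,0,-0.015,0,-0.005,0,0.066]])

```text
clock: 12.3
position: [477.3, -65.4, 177.0]
ee_rot: [0.045, -0.703, 0.707, -0.054]
contact_force: [0.6, -0.8, 0.2]
gripper_width: 66.0
```

>>> play_rows(series=[[0,0.01,0,0,0,0,0.066],[0,0.005,0,0,0,0,0.066],[0,0,0,0,0,0,0.066]])

```text
clock: 12.6
position: [477.0, -63.9, 160.9]
ee_rot: [0.046, -0.703, 0.707, -0.056]
contact_force: [-0.7, -0.1, 0.5]
gripper_width: 66.0
```

```bash
python3 go.py 479.5 -62 50 188; python3 - <<'E'
from h import *
im=get_image("wrist");save(im,"w6.png",s=1.5)
hsv=cv2.cvtColor(im["color"],cv2.COLOR_RGB2HSV)
y=cv2.inRange(hsv,(22,180,100),(33,255,255))
for k in cv2.findContours(y,0,2)[0]:
    if cv2.contourArea(k)>60:
        r=cv2.boundingRect(k);b=cv2.boxPoints(cv2.minAreaRect(k));print(cv2.contourArea(k),r,[onz(im,*p,113)[:2].tolist() for p in b])
for p in [(479.5,-62,121),(475,-31,121),(484,-93,121)]:print(proj(im,p)*1.5)
E
```

```text
t 12.6 pos [477.  -63.9 160.9] shift [-0.0012  0.1109 -0.0023] turn [-0.0065  0.0042 -0.014 ] w 65.98941847279079 F [-0.7 -0.1  0.5]
537.0 (267, 170, 13, 52) [[473.0, -88.5], [463.8, -89.9], [456.8, -47.7], [466.5, -46.2]]
471.5 (224, 170, 13, 52) [[507.2, -83.3], [498.4, -85.0], [491.5, -42.5], [500.7, -40.7]]
[380.7 306.3]
[380.85 361.05]
[380.4 246.9]
```

View pics/w6.png

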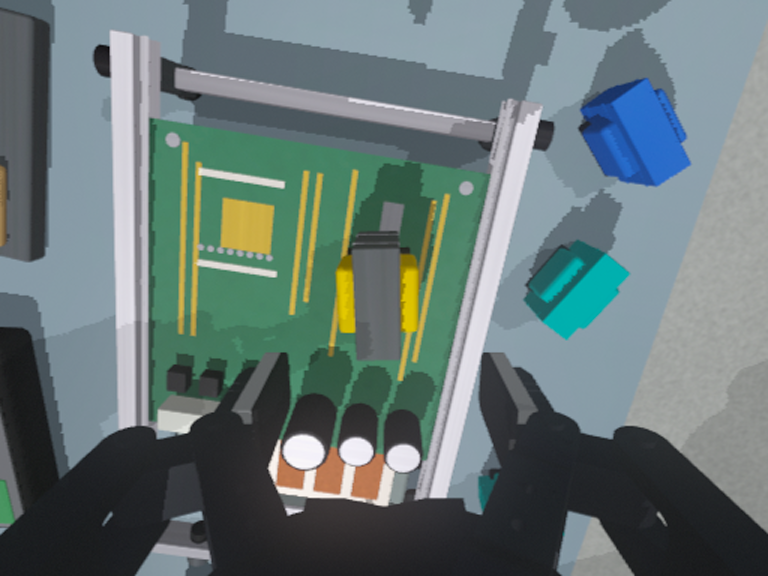

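The transformer is centred between the fingers (377 against 385) and the sink's place on the board is empty. I descend.

>>> play_rows(series=[[-0.002,0.015,-0.001,-0.003,0,-0.007,0.066],[-0.001,0.02,0,-0.003,0,-0.007,0.066],[0,0.02,0,0,0,0,0.066],[0,0.02,0,0,0,0,0.066],[0,0.01,0,0,0,0,0.066],[0,0.005,0,0,0,0,0.066],[0,0,0,0,0,0,0.066],[0,0,0,0,0,0,0.066]])

```text
clock: 13.45
position: [483.0, -66.4, 63.7]
ee_rot: [0.049, -0.705, 0.706, -0.047]
contact_force: [-0.2, 0.5, 0.5]
gripper_width: 66.0
```

```bash
python3 go.py 480 -63 48 188
```

```text
t 13.45 pos [483.  -66.4  63.7] shift [ 0.0025  0.0157 -0.0037] turn [-0.0003 -0.0036  0.0019] w 66.0034853475923 F [-0.2  0.5  0.5]
```

>>> play_rows(series=[[0.002,0.005,-0.003,0,-0.003,0,0.066],[0,0.005,0,0,0,0,0.066],[0,0.003,0,0,0,0,0.066],[0,0,0,0,0,0,0.066],[0,0,0,0,0,0,0.05],[0,0,0,0,0,0,0.035],[0,0,0,0,0,0,0.03],[0,0,0,0,0,0,0.03],[0,0,0,0,0,0,0.03]])

```text
clock: 14.35
position: [482.2, -63.0, 52.2]
ee_rot: [0.048, -0.705, 0.705, -0.051]
contact_force: [0.1, 0.4, -0.0]
gripper_width: 43.2
```

```bash
python3 go.py 480 -63 150 188
```

```text
t 14.35 pos [482.2 -63.   52.2] shift [ 0.0018 -0.0978 -0.0003] turn [-0.0003  0.0006 -0.0036] w 43.220812745796536 F [ 0.1  0.4 -0. ]
```

>>> play_rows(series=[[0,-0.005,0,0,0,0,0.03],[0,-0.01,0,0,0,0,0.03],[0,-0.015,0,0,0,0,0.03],[0,-0.02,0,0,0,0,0.03],[0,-0.02,0,0,0,0,0.03],[0,-0.012,0,0,0,0,0.03],[0,-0.004,0,0,0,0,0.03],[0,0,0,0,0,0,0.03]])

```text
clock: 15.15
position: [479.2, -63.2, 143.0]
ee_rot: [-0.049, 0.706, -0.705, 0.049]
contact_force: [-0.3, -0.2, -3.2]
gripper_width: 43.2
```

```bash
python3 go.py 472 -366 145 183 10
```

```text
t 15.15 pos [479.2 -63.2 143. ] shift [ 0.0489 -0.0023  0.2989] turn [0.001  0.086  0.0005] w 43.22829223629738 F [-0.3 -0.2 -3.2]
[0.0049, -0.0002, 0.0299] [0.0001, 0.0086, 0.0001]
[0.0046, -0.0002, 0.0299] [0.0001, 0.0086, 0.0001]
[0.0044, -0.0002, 0.03] [0.0001, 0.0086, 0.0001]
[0.0041, -0.0002, 0.03] [0.0001, 0.0086, 0.0001]
[0.0039, -0.0002, 0.03] [0.0001, 0.0086, 0.0001]
[0.0036, -0.0002, 0.0301] [0.0001, 0.0086, 0.0001]
[0.0033, -0.0002, 0.0301] [0.0001, 0.0086, 0.0001]
[0.0031, -0.0002, 0.0301] [0.0001, 0.0086, 0.0001]
[0.0028, -0.0002, 0.0302] [0.0001, 0.0086, 0.0001]
[0.0026, -0.0002, 0.0302] [0.0001, 0.0086, 0.0001]
```

>>> play_rows(series=[[0.005,-0.001,0.02,0,0.008,0,0.03],[0.005,-0.001,0.03,0,0.01,0,0.03],[0.005,-0.001,0.035,0,0.01,0,0.03],[0.004,-0.001,0.035,0,0.01,0,0.03],[0.004,-0.001,0.035,0,0.01,0,0.03],[0.004,-0.001,0.035,0,0.01,0,0.03],[0.004,-0.001,0.035,0,0.01,0,0.03],[0.003,-0.001,0.03,0,0.008,0,0.03],[0.003,0,0.025,0,0.005,0,0.03],[0.003,0,0.012,0,0,0,0.03]])

```text
clock: 16.15
position: [462.4, -365.4, 141.2]
ee_rot: [-0.026, 0.71, -0.704, 0.015]
contact_force: [0.9, -0.0, -2.9]
gripper_width: 43.2
```

>>> play_rows(series=[[0,0,0.003,0,0,0,0.03],[0,0,0,0,0,0,0.03],[0,0,0,0,0,0,0.03]])

```text
clock: 16.45
position: [460.9, -367.9, 138.5]
ee_rot: [-0.027, 0.711, -0.703, 0.012]
contact_force: [0.1, 1.0, -3.6]
gripper_width: 43.1
```

```bash
python3 go.py 470 -366 0 182; python3 - <<'E'
from h import *
t=get_image("top");save(t,"bin.png",(340,130,480,260),5)
E
```

```text
t 16.45 pos [ 460.9 -367.9  138.5] shift [-0.012   0.1383  0.0004] turn [0.0122 0.0209 0.0202] w 43.05504049192973 F [ 0.1  1.  -3.6]
```

>>> play_rows(series=[[-0.004,0.005,0,0.006,0.01,0.01,0.03],[-0.003,0.015,0,0.006,0.01,0.01,0.03],[0,0.025,0,0,0,0,0.03],[0,0.025,0,0,0,0,0.03],[0,0.025,0,0,0,0,0.03],[0,0.02,0,0,0,0,0.03],[0,0.012,0,0,0,0,0.03],[0,0.005,0,0,0,0,0.03],[0,0,0,0,0,0,0.03],[0,0,0,0,0,0,0.03]])

```text
clock: 17.5
position: [479.1, -362.9, 7.5]
ee_rot: [0.009, -0.703, 0.71, -0.023]
contact_force: [0.5, -0.4, -2.3]
gripper_width: 43.1
```

```bash
python3 go.py 470 -366 -5 182
```

```text
t 17.5 pos [ 479.1 -362.9    7.5] shift [0.0095 0.0124 0.0026] turn [-0.01    0.0108 -0.0194] w 43.11616500715162 F [ 0.5 -0.4 -2.3]
```

>>> play_rows(series=[[0.006,0.004,0.001,-0.005,0.005,-0.01,0.03],[0.002,0.005,0,-0.004,0,-0.008,0.03],[0,0.003,0,0,0,0,0.03],[0,0,0,0,0,0,0.03],[0,0,0,0,0,0,0.06],[0,0,0,0,0,0,0.06],[0,0,0,0,0,0,0.06]])

```text
clock: 18.2
position: [479.5, -367.4, 1.0]
ee_rot: [0.009, -0.703, 0.71, -0.022]
contact_force: [2.6, -0.1, -1.0]
gripper_width: 59.9
```

>>> play_rows(series=[[0,-0.015,0,0,0,0,0.06],[0,-0.03,0,0,0,0,0.06],[0,-0.035,0,0,0,0,0.06],[0,-0.035,0,0,0,0,0.05],[0,-0.025,0,0,0,0,0.03],[0,-0.01,0,0,0,0,0.0],[0,0,0,0,0,0,0.0],[0,0,0,0,0,0,0.0]])

```text
clock: 19.0
position: [464.0, -363.1, 150.5]
ee_rot: [-0.016, 0.708, -0.706, 0.01]
contact_force: [-0.3, -0.4, -0.4]
gripper_width: 0.5
```

```bash
python3 go.py 522 -200 120 182; python3 - <<'E'
from h import *
im=get_image("wrist");im2=get_image("scene");a=cv2.resize(im["color"][::,:],(512,384));b=cv2.resize(im2["color"][130:250,80:240],(512,384))
for n,i in(("w",im),("s",im2)):
    h=cv2.cvtColor(i["color"],cv2.COLOR_RGB2HSV);m=cv2.inRange(h,(22,150,80),(33,255,255))
    for k in cv2.findContours(m,0,2)[0]:
        if cv2.contourArea(k)>20:
            r=cv2.boundingRect(k);print(n,r,onz(i,r[0]+r[2]/2,r[1]+r[3]/2,40))
cv2.imwrite("pics/ws.png",a[:,:,::-1])
E
```

```text
t 19.0 pos [ 464.  -363.1  150.5] shift [-0.0643  0.0306 -0.1607] turn [0.0036 0.0026 0.0083] w 0.5384958070480357 F [-0.3 -0.4 -0.4]
w (255, 152, 11, 42) [ 459.3 -367.9   40. ]
w (220, 152, 12, 43) [ 493.6 -366.2   40. ]
s (235, 191, 11, 8) [539.9 -84.8  40. ]
s (136, 184, 16, 10) [ 503.4 -360.    40. ]
```

The transformer is in the bin at about (476,-367). Now I go behind the board with the fingers shut.

>>> play_rows(series=[[-0.006,0,-0.012,0,0,0.002,0],[-0.008,0,-0.022,0,0,0.002,0],[-0.01,0,-0.027,0,0,0.002,0],[-0.01,0,-0.03,0,0,0.002,0],[-0.01,0,-0.03,0,0,0,0],[-0.01,0,-0.025,0,0,0,0],[-0.005,0,-0.015,0,0,0,0],[0,0.01,0,0,0,0,0],[0,0,0,0,0,0,0],[0,0,0,0,0,0,0]])

```text
clock: 20.1
position: [514.3, -186.7, 127.7]
ee_rot: [-0.021, 0.711, -0.703, 0.005]
contact_force: [-0.4, -0.4, 0.4]
gripper_width: -0.5
```

```bash
python3 go.py 522 -185 24 180; python3 - <<'E'
from h import *
im=get_image("wrist");s=read_state();p=s["position"];r=R.from_quat(s["ee_rot"])
for o in (-20,-26,-32,-38,-44):print(o,proj(im,p+r.apply((0,o,11))),proj(im,p+r.apply((0,o,-11))))
c=im["color"].sum(2);print(c[190:270,250].tolist());print(c[190:270,263].tolist())
save(im,"w7.png",s=1.5)
E
```

```text
t 20.1 pos [ 514.3 -186.7  127.7] shift [-0.0101  0.1035 -0.0003] turn [0.0108 0.0379 0.0227] w -0.4692319867535812 F [-0.4 -0.4  0.4]
-20 [257.7 219.5] [257.7 253.9]
-26 [257.8 223.9] [257.7 259.3]
-32 [257.8 228.6] [257.8 265.1]
-38 [257.9 233.7] [257.9 271.3]
-44 [258.  239.1] [257.9 277.9]
[326, 325, 324, 324, 325, 324, 327, 361, 393, 392, 393, 390, 414, 480, 469, 458, 464, 464, 472, 477, 478, 475, 467, 456, 321, 320, 322, 321, 320, 320, 321, 317, 320, 321, 319, 320, 320, 321, 318, 297, 312, 309, 308, 310, 311, 311, 311, 309, 311, 309, 308, 311, 308, 309, 308, 305, 308, 307, 308, 309, 309, 310, 308, 307, 310, 308, 306, 309, 307, 307, 305, 306, 306, 313, 352, 381, 372, 303, 277, 224]
[325, 327, 323, 322, 322, 323, 323, 336, 391, 395, 392, 392, 409, 538, 673, 633, 458, 464, 467, 472, 477, 479, 472, 455, 360, 319, 321, 320, 319, 319, 319, 319, 316, 318, 318, 318, 318, 318, 315, 298, 311, 311, 309, 312, 309, 309, 311, 308, 308, 308, 310, 310, 307, 308, 310, 310, 309, 305, 309, 310, 308, 305, 309, 306, 306, 309, 308, 307, 307, 306, 301, 281, 281, 283, 294, 306, 304, 276, 203, 138]
```

Shut-tip offset is 32 mm, with the tip-face edges at rows 229 and 264 matching. I want the tip at z≈61, which means TCP z≈29: below the board's underside, above the heater case.

>>> play_rows(series=[[-0.005,0.01,0,0.005,0.015,0.01,0],[-0.004,0.015,0,0.005,0.015,0.01,0],[0,0.02,-0.003,0,0.005,0,0],[0,0.02,-0.003,0,0,0,0],[0,0.015,-0.003,0,0,0,0],[0,0.008,0,0,0,0,0],[0,0,0,0,0,0,0],[0,0,0,0,0,0,0],[0,0,0,0,0,0,0]])

```text
clock: 21.05
position: [523.1, -184.0, 38.2]
ee_rot: [-0.004, -0.707, 0.707, 0.003]
contact_force: [0.2, -0.3, 0.1]
gripper_width: -0.1
```

```bash
python3 go.py 522 -170 29 180
```

```text
t 21.05 pos [ 523.1 -184.    38.2] shift [ 0.0012  0.0092 -0.014 ] turn [-0.0008 -0.0097 -0.0018] w -0.0565222628117212 F [ 0.2 -0.3  0.1]
```

>>> play_rows(series=[[0,0.004,-0.005,0,-0.005,0,0],[0,0.004,-0.007,0,-0.004,0,0],[0,0.001,-0.005,0,0,0,0],[0,0,0,0,0,0,0],[0,0,0,0,0,0,0]])

```text
clock: 21.55
position: [524.6, -165.4, 30.5]
ee_rot: [-0.002, -0.707, 0.708, -0.002]
contact_force: [-0.6, 0.4, -1.0]
gripper_width: 0.2
```

```bash
python3 go.py 522 -60 29 179.5
```

```text
t 21.55 pos [ 524.6 -165.4   30.5] shift [ 0.0025  0.0013 -0.1054] turn [-0.0011  0.0095 -0.006 ] w 0.20296649599021865 F [-0.6  0.4 -1. ]
```

>>> play_rows(series=[[0,0,-0.003,0,0.003,0,0],[0,0,-0.003,0,0.003,0,0],[0,0,-0.003,0,0,0,0],[0,0,-0.003,0,0,0,0],[0,0,-0.003,0,0,0,0],[0,0,-0.003,0,0,0,0],[0,0,-0.003,0,0,0,0],[0,0,-0.003,0,0,0,0],[0,0,-0.003,0,0,0,0],[0,0,-0.003,0,0,0,0]])

```text
clock: 22.55
position: [525.1, -134.7, 30.8]
ee_rot: [-0.005, -0.706, 0.708, -0.0]
contact_force: [0.4, -3.1, -0.6]
gripper_width: -0.1
```

```bash
python3 go.py 523 -60 29 179.5
```

```text
t 22.55 pos [ 525.1 -134.7   30.8] shift [ 0.0025  0.0015 -0.0747] turn [-0.0031  0.0027 -0.0067] w -0.05216561502379622 F [ 0.4 -3.1 -0.6]
```

>>> play_rows(series=[[0,0,-0.004,0,0,-0.002,0],[0,0,-0.004,0,0,-0.002,0],[0,0,-0.004,0,0,0,0],[0,0,-0.004,0,0,0,0],[0,0,-0.004,0,0,0,0],[0,0,-0.004,0,0,0,0],[0,0,-0.004,0,0,0,0],[0,0,-0.004,0,0,0,0],[0,0,-0.004,0,0,0,0],[0,0,-0.004,0,0,0,0]])

```text
clock: 23.55
position: [525.5, -91.5, 30.8]
ee_rot: [-0.003, -0.706, 0.708, 0.001]
contact_force: [0.9, -3.0, -1.2]
gripper_width: -0.2
```

```bash
python3 go.py 523 -60 29 179.5; python3 - <<'E'
from h import *
t=get_image("top");h=cv2.cvtColor(t["color"],cv2.COLOR_RGB2HSV);g=cv2.inRange(h,(40,60,30),(85,255,255))
for v in (165,175,205,225,230):
    i=np.where(g[v,190:320])[0]+190
    if len(i):print(v,i.min(),i.max(),onz(t,i.min()-.5,v,73),onz(t,i.max()+.5,v,73))
E
```

```text
t 23.55 pos [525.5 -91.5  30.8] shift [ 0.0027  0.0017 -0.0315] turn [-0.0035  0.0027 -0.0028] w -0.20004646811085872 F [ 0.9 -3.  -1.2]
205 283 290 [507.  -63.3  73. ] [507.3 -82.2  73. ]
225 271 290 [459.4 -35.2  73. ] [460.  -82.2  73. ]
230 250 290 [447.   13.8  73. ] [448.3 -82.2  73. ]
```

>>> play_rows(series=[[0,0,-0.003,0,0,0,0],[0,0,-0.003,0,0,0,0],[0,0,-0.003,0,0,0,0],[0,0,-0.003,0,0,0,0],[0,0,-0.003,0,0,0,0],[0,0,-0.002,0,0,0,0],[0,0,-0.002,0,0,0,0],[0,0,-0.0015,0,0,0,0],[0,0,-0.0015,0,0,0,0],[0,0,-0.0015,0,0,0,0]])

```text
clock: 24.6
position: [525.9, -65.4, 30.8]
ee_rot: [-0.003, -0.706, 0.708, 0.001]
contact_force: [0.7, -3.3, 0.1]
gripper_width: -0.1
```

```bash
python3 go.py 523 -58 29 179.5
```

```text
t 24.6 pos [525.9 -65.4  30.8] shift [ 0.0029  0.0018 -0.0074] turn [-0.0032  0.003  -0.0032] w -0.1330514004849319 F [ 0.7 -3.3  0.1]
```

>>> play_rows(series=[[0,0,-0.001,0,0,0,0],[0,0,-0.001,0,0,0,0],[0,0,-0.001,0,0,0,0],[0,0,-0.001,0,0,0,0],[0,0,-0.001,0,0,0,0],[0,0,-0.001,0,0,0,0]])

```text
clock: 25.2
position: [526.0, -58.9, 30.8]
ee_rot: [-0.003, -0.706, 0.708, 0.001]
contact_force: [0.3, -2.9, -0.3]
gripper_width: -0.2
```

>>> play_rows(series=[[0,0,-0.001,0,0,0,0],[0,0,-0.001,0,0,0,0],[0,0,-0.001,0,0,0,0]])

```text
clock: 25.5
position: [526.0, -55.8, 30.8]
ee_rot: [-0.003, -0.706, 0.708, 0.001]
contact_force: [2.4, -8.8, -0.4]
gripper_width: -0.0
```

>>> play_rows(series=[[0,0,-0.001,0,0,0,0],[0,0,-0.001,0,0,0,0]])

```text
clock: 25.7
position: [526.0, -55.9, 30.8]
ee_rot: [-0.003, -0.705, 0.709, 0.001]
contact_force: [2.9, -8.6, -2.0]
gripper_width: -0.1
```

```bash
python3 - <<'E'
from h import *
s=read_state();print(s["position"],s["contact_force"])
t=get_image("top");h=cv2.cvtColor(t["color"],cv2.COLOR_RGB2HSV);g=cv2.inRange(h,(40,60,30),(85,255,255))
for v in (205,222,225,230,234):
    i=np.where(g[v,190:320])[0]+190
    if len(i):print(v,i.min(),i.max(),onz(t,i.max()+.5,v,73))
E
```

```text
[525.95365847 -55.93762364  30.84961282] [ 2.9444392  -8.63185779 -2.01702116]
205 271 275 [506.8 -46.7  73. ]
222 227 274 [466.5 -44.6  73. ]
225 266 274 [459.5 -44.6  73. ]
230 229 274 [447.8 -44.7  73. ]
234 230 274 [438.5 -44.8  73. ]
```

The push stalls firmly at y -55.9 with about 9 N, so the board is home. I back off, then rise and view.

>>> play_rows(series=[[0,0,0.005,0,0,0,0],[0,0,0.015,0,0,0,0],[0,0,0.02,0,0,0,0],[0,0,0.02,0,0,0,0],[0,-0.01,0.005,0,0,0,0],[0,-0.03,0,0,0,0,0],[0,-0.04,0,0,0,0,0],[0,-0.04,0,0,0,0,0],[0,-0.03,0,0,0,0,0],[0,-0.01,0,0,0,0,0]])

```text
clock: 26.75
position: [522.2, -123.4, 196.9]
ee_rot: [-0.001, -0.706, 0.708, 0.004]
contact_force: [0.2, 0.3, 0.1]
gripper_width: 0.5
```

>>> play_rows(series=[[0,-0.02,0,0,0,0,0],[0.01,-0.01,0.02,0,0,0,0],[0.02,0,0.03,0,0,0,0],[0.02,0,0.04,0,0,0,0],[0.02,0,0.04,0,0,0,0],[0.01,0,0.02,0,0,0,0],[0,0,0,0,0,0,0],[0,0,0,0,0,0,0]])

```text
clock: 27.55
position: [436.9, -274.4, 227.4]
ee_rot: [-0.0, 0.709, -0.705, -0.003]
contact_force: [0.4, 0.5, 0.4]
gripper_width: 0.1
```

```bash
python3 - <<'E'
from h import *
import pickle
print(read_state()["position"])
t=get_image("top");s=get_image("scene");w=get_image("wrist")
up=lambda i,c:cv2.resize(i["color"][c[1]:c[3],c[0]:c[2]],(400,300))
o=np.vstack([np.hstack([up(t,(0,40,512,330)),up(s,(60,130,370,330))]),np.hstack([up(w,(0,0,512,384)),up(t,(170,130,345,260))])])
cv2.imwrite("pics/final.png",o[:,:,::-1])
t0=pickle.load(open("top.pkl","rb"))
h=cv2.cvtColor(t["color"],cv2.COLOR_RGB2HSV);g=cv2.inRange(h,(40,60,30),(85,255,255))
for v in (165,180,205,222,234):
    i=np.where(g[v,170:320])[0]+170
    if len(i):print(v,i.min(),i.max(),onz(t,i.min()-.5,v,73),onz(t,i.max()+.5,v,73))
E
```

```text
[ 436.93753403 -274.41023793  227.43659961]
165 194 276 [600. 150.  73.] [603.5 -48.6  73. ]
180 193 275 [563.5 151.   73. ] [566.8 -46.4  73. ]
205 192 275 [503.7 151.2  73. ] [506.8 -46.7  73. ]
222 190 274 [463.6 154.4  73. ] [466.5 -44.6  73. ]
234 190 274 [435.7 153.3  73. ] [438.5 -44.8  73. ]
```

View pics/final.png

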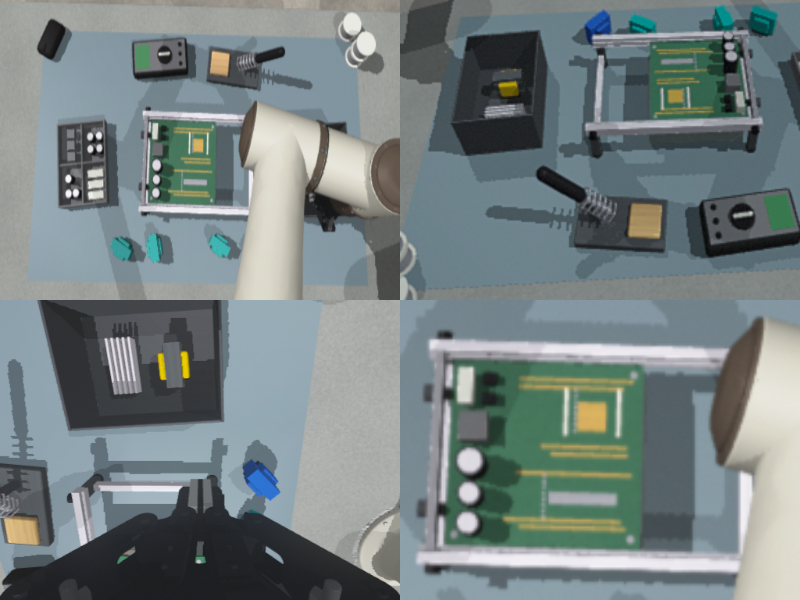

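The final view shows both parts lying in the bin (sink at (122,365), transformer at (173,362)). The board touches the stop bar at its front edge and the bystanders are in place. I hand in.

```bash
python3 -c "
from bench import *
s=read_state();print(s['contact_force'],s['clock']);print(job_done())"
```

```text
[-0.34791202  0.09822665 -0.32035647] 27.7
the job is handed in; nothing more can be done
None
```

I put the heat sink and then the transformer in the scrap bin. Then I pushed the cleared board slowly along its rails until it reached the stop bar, and backed off. The job was handed in at 27.7 s with the arm touching nothing.

- **Final views:** both parts lie in the bin and the soldered parts are still in place. The tray, multimeter, iron stand and look-alikes show no sign of having moved.
- **Board home:** it slid at about 3 N, then stalled with about 9 N of push. Its front edge reads y of about 150–154 mm, where I expected the stop at about 152. Its rear edge reads about -46 mm against an expected -48, within the camera error.
- **Disagreement:** the fingertips seen in the pictures were about 32–38 mm behind the reported tool point. My first grasp closed in the air above the heat sink without moving it. After that I set heights from the images.

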